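# Shift the setting blocks round the tray to the gauge corner

## Robot

A 6-joint arm with a two-finger parallel gripper is mounted at the origin on a cart in front of the work surface, level with it; the furniture and walls round the work are solid. World frame = base frame: x ahead of the robot, y to its left, z up, the work surface at z = 0. Lengths are in m, angles in rad, forces in N, time in s.
With the tool pointing down it reaches from about 0.325 to 0.9 m from the base axis. Payload 6.1 kg.
Tool frame: the origin (TCP) lies at the very end of the fingers, on their centre line; the grasp point (between the pads) lies 19 mm behind it (env.tcp_to_grasp is the distance from the TCP to the grasp point, in m); z points along the fingers, y is the line along which they close (so a half turn about z gives the same grasp; the last joint's range is limited). The gripper opens to 87 mm and grips with 3 to 60 N. Pads are 19 mm wide; open, the fingers measure 117 mm over their backs; the gripper's body (75 mm by 190 mm) begins 51 mm behind the grasp point.
Start: joints at [0.993, 0.22, 1.526, -0, 1.395, -0.126], TCP at [0.273, 0.562, 0.223] pointing down, gripper open.
Joint ranges: [-2.98, 2.98], [-0.91, 2.08], [0.09, 2.57], [-1.24, 4.39], [0.2, 2.65], [-2.68, 2.68]. Speed limits (rad/s): [2.57, 2.57, 3.01, 3.14, 3.14, 3.14].

## Interface

Orientations are given as a unit quaternion [w, x, y, z].
In Python, from cell import status, viewer, ticket, env gives the robot as it stands.
- The arm moves only by the tool step_arm, never from a script. Its argument "motion" is a list of rows, each a list of 7 numbers: the shift along the world's x, y, z in mm, then the turn, a rotation vector about the world's x, y, z in degrees, then the closure in counts, from 0 (fully open) to 255 (shut). In form: [[x, y, z, wx, wy, wz, claw], ...]. A call has 1 to 8 rows; each row shifts and turns the commanded pose from where the row before left it; what a row does not reach is not made up. A row lasts 1/8 s, in which the tool goes at most 62.5 mm and 10.7 degrees, less where a joint would pass 70% of its speed; a pose out of reach is approached as far as the arm can. A call with a gripper value outside its range is refused whole. The fingers move at their own pace and stop on an object; "grip_force" is the grip in N (left out, the last holds). Time passes only in rows, so rows that do not move let the fingers close. It gives the time, the measured TCP pose, the force, the opening and the grip force at its end, in the units of the state.
- status.state(): the state, without advancing time (a new reading comes with each control period).
- viewer.snapshot(name): name is "scene" or "top" or "wrist"; returns a dict with "color" (400x640x3 uint8, blue, green, red), "depth" (400x640 float32, m along the optical axis (not along the pixel's ray), 0 where there is no reading), "fx", "fy", "cx", "cy" (pixels), "R" (3x3) and "t" (3): a world point X has camera coordinates R X + t; the wrist camera has in their place "hand_eye" (4x4, takes a point from camera to tool coordinates, whose origin is the TCP and whose axes are the flange's). Camera axes: x right, y down, z forward; pixel columns grow to the right and rows downward; lengths in m; the calibration is good to about 2 mm. A picture is of the moment at which its call begins: read the wrist's pose just before it.
- ticket.close_job(): hands the job in; it is judged then, once.
The state is a dict: "time_s": time; "joint_pos": joint angles; "dq": joint speeds; "joint_torque": joint torques, N m; "ee_pos": TCP position; "eef_rot": TCP orientation; "contact_force": force on the tool from outside, world axes, zero at the start; "moment": the same for the moment, N m; "finger_gap": finger opening in m; "gripper_force": force on a finger pad.
Only numpy, scipy, OpenCV 4.12 (cv2) and the standard library are available. Lean on these libraries where they do the work, as an engineer would, in place of code of your own. Each camera call takes 0.05 s, during which the arm holds its last target. There are 200 camera calls.

## Task

In the four-place tray, slide the steel blocks one at a time, each into the place that is empty at that moment, in the order that brings the block with the round boss to the brass-marked gauge corner: first the cross-boss block, then the square-boss block, then the round-boss block, one place each. Push each block gently until it stops at the tray rail ahead of it and hold it pressed there firmly for a moment (about 12 N, never over 20 N), and do not lift the blocks or move the tools lying beside the tray.

Things in the scene. Friction and masses are not known exactly. Their poses are not given: they have to be found in the camera images.
- tray: Fixed dark steel base plate, 176 x 176 mm, 5 mm thick. Origin: centre of its underside, on the bench, in the middle of the four places. Its x and y axes run along the two directions in which blocks slide; +x points roughly away from the robot, +y to its left. Its floor is lightly oiled: blocks slide with a friction of about 0.2. A dial gauge is fixed to an extension of the plate outside the +x rail, up to 26 mm high.
- frame: The four aluminium rails on the plate as one thing, origin and axes as the tray. Each rail is screwed down rigidly in slots with its inner face somewhere 61.25 to 67.25 mm from the tray's middle, different each time and not measured: where a block meets it must be felt. Rails 11 mm wide, 19 mm high above the bench (brass angle 2 mm more); block tops at 23 mm, boss tops at 53 mm.
- measuring_place (a point): Point on the tray's floor at the middle of the measuring place: the corner at +x, +y of the tray, marked by a brass angle on the rails, beside the dial gauge. At the start the square-boss block stands here. 33.5 mm from the tray's middle along its x and y.
- opposite_place (a point): Point on the tray's floor at the middle of the place diagonally opposite the measuring place (-x, -y of the tray, nearest corner to the right). It is empty at the start. 33.5 mm from the tray's middle along its x and y.
- near_place (a point): Point on the tray's floor at the middle of the place at -x, +y of the tray (near left). Either the round-boss or the cross-boss block stands here at the start. 33.5 mm from the tray's middle along its x and y.
- far_right_place (a point): Point on the tray's floor at the middle of the place at +x, -y of the tray (far right). The other one of the round-boss and cross-boss blocks stands here at the start. 33.5 mm from the tray's middle along its x and y.
- round_block: The loose block with the round boss. Origin: centre of its underside.
- square_block: The loose block with the square boss. Origin: centre of its underside.
- cross_block: The loose block with the cross-shaped boss. Origin: centre of its underside.
- round_block_boss (a point): Centre, half-way up, of the upright grip boss of a loose steel block. The boss is a round post of 24 mm diameter, 30 mm tall (this point is 15 mm above the block's flat top and 33 mm above its underside), in the middle of a plate 60 x 60 mm, 18 mm thick with rounded corners (radius 3 mm), about 0.3 to 0.55 kg. Axes of the block are parallel to the tray's at the start; z up.
- square_block_boss (a point): Centre, half-way up, of the upright grip boss of a loose steel block. The boss is a square post of 24 x 24 mm, its faces parallel to the block's sides, 30 mm tall (this point is 15 mm above the block's flat top and 33 mm above its underside), in the middle of a plate 60 x 60 mm, 18 mm thick with rounded corners (radius 3 mm), about 0.3 to 0.55 kg. Axes of the block are parallel to the tray's at the start; z up.
- cross_block_boss (a point): Centre, half-way up, of the upright grip boss of a loose steel block. The boss is a post of cross-shaped section, 24 mm across along both of the block's axes, each arm 9 mm thick, 30 mm tall (this point is 15 mm above the block's flat top and 33 mm above its underside), in the middle of a plate 60 x 60 mm, 18 mm thick with rounded corners (radius 3 mm), about 0.3 to 0.55 kg. Axes of the block are parallel to the tray's at the start; z up.
- hex_key: Loose bent hexagon key, 32 x 89 x 9 mm, lying on the bench on the robot's side of the tray. A bystander: leave alone.
- nut: Loose steel nut, about 20 mm, 16 mm high, on the bench on the robot's side of the tray. A bystander: leave alone.
- pliers: Loose pliers, 40 x 156 x 11 mm, lying on the bench to the right of the tray. A bystander: leave alone.
Mind the look-alikes: they are no part of the job. Leave any blue look-alike of the cross_block alone. What is shaped like the round_block but brown is not meant.

How it is judged:
On the way, in this order (a step that is already met when the one before it is completed fails the run):
1. the cross-boss block is in the place opposite the gauge corner and held pressed against the rails with over 8 N (horizontal distance between cross_block_boss and opposite_place below 0.0065 m and contact force between cross_block and frame above 8 N), for 0.15 s.
2. the square-boss block is in the place that the cross-boss block left and held pressed against the rails with over 8 N ((horizontal distance between square_block_boss and near_place below 0.0065 m or horizontal distance between square_block_boss and far_right_place below 0.0065 m) and contact force between square_block and frame above 8 N), for 0.15 s.
3. the round-boss block is in the measuring place and held pressed against the rails with over 8 N (horizontal distance between round_block_boss and measuring_place below 0.0065 m and contact force between round_block and frame above 8 N), for 0.15 s.
At the end, for the whole second after the job is handed in: The round-boss block stands in the measuring place, the cross-boss block in the opposite place and the square-boss block in the place that the cross-boss block left, each with its centre within 6.5 mm of the middle of its place, flat on the tray floor and at rest (horizontal distance between cross_block_boss and opposite_place below 0.0065 m and (horizontal distance between square_block_boss and near_place below 0.0065 m or horizontal distance between square_block_boss and far_right_place below 0.0065 m) and horizontal distance between round_block_boss and measuring_place below 0.0065 m and linear speed of each of round_block, square_block, cross_block below 0.01 m/s and angle between each of round_block, square_block, cross_block's own z axis and vertical below 0.05 rad and z of each of round_block, square_block, cross_block in the frame of tray below 0.007 m); the robot touches nothing.
It fails at once if the round-boss block is pressed against the rails or another block with more than 20 N (contact force between round_block and frame above 20 N or contact force between round_block and square_block above 20 N or contact force between round_block and cross_block above 20 N).
It fails at once if the square-boss block is pressed against the rails or another block with more than 20 N (contact force between square_block and frame above 20 N or contact force between square_block and round_block above 20 N or contact force between square_block and cross_block above 20 N).
It fails at once if the cross-boss block is pressed against the rails or another block with more than 20 N (contact force between cross_block and frame above 20 N or contact force between cross_block and round_block above 20 N or contact force between cross_block and square_block above 20 N).
It fails at once if a block is lifted more than 8 mm off the tray floor (z of any of round_block, square_block, cross_block in the frame of tray above 0.013 m).
It fails at once if a tool beside the tray is moved more than 15 mm (distance of any of hex_key, nut, pliers from where it was at the start of the episode above 0.015 m).
It also fails if it takes over 72 s, if anything falls off the work surface, if the arm or the gripper's body presses on something with over 40 N, if the wrist force passes 120 N, or if a joint passes its speed limit or range.

## Working session

There is one attempt and no reset: what is moved stays moved. The work goes in short steps, Python scripts to look and compute and a tool call to move; the robot and the scene stay as the last step left them, time stands still between calls to the robot, and variables do not carry over. Pictures are saved under pics/ and viewed, at most 10 in all, crops included, and the job is handed in when it is done.

Besides the shell and the picture viewer there is one more tool, called after "Call:" as name(argument=value, ...) on one line, values as JSON. step_arm: Moves the arm, as the interface text tells. Its arguments: {"type":"object","properties":{"motion":{"type":"array","items":{"type":"array","items":{"type":"number"}}},"grip_force":{"type":"number"}},"required":["motion"]}

```bash
mkdir -p pics
python3 - <<'E'
from cell import status, viewer, env
import cv2, numpy as np
s=status.state(); print({k:np.round(v,3).tolist() for k,v in s.items()}, env.tcp_to_grasp)
for n in ("top","scene"):
    d=viewer.snapshot(n); cv2.imwrite(f"pics/{n}0.png",d["color"]); np.savez(f"{n}0.npz",**d)
    print(n,d["fx"],d["cx"],d["cy"],np.round(d["R"],3).tolist(),np.round(d["t"],3).tolist())
E
```

```text
{'time_s': 0.0, 'joint_pos': [0.993, 0.221, 1.528, -0.0, 1.395, -0.126], 'dq': [-0.001, -0.002, -0.0, -0.0, 0.001, 0.001], 'joint_torque': [-0.0, -49.462, -38.737, 0.07, 0.058, -0.0], 'ee_pos': [0.273, 0.562, 0.221], 'eef_rot': [-0.0, 0.224, 0.975, -0.001], 'contact_force': [-0.181, -0.382, -0.376], 'moment': [-0.019, 0.039, 0.064], 'gripper_force': 0.0, 'finger_gap': 0.087} 0.0187
top 396.20234408275064 310.9450910701405 199.60306775033382 [[-0.025, -1.0, -0.013], [-0.984, 0.027, -0.173], [0.174, 0.008, -0.985]] [-0.142, 0.509, 0.811]
scene 457.92061348364706 323.53985177741066 198.47134288595493 [[0.806, -0.592, 0.015], [-0.316, -0.45, -0.835], [0.501, 0.668, -0.55]] [-0.499, 0.161, 0.785]
```

View pics/top0.png

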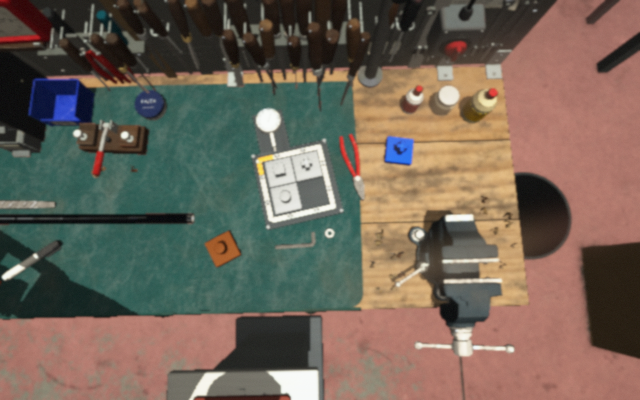

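View pics/scene0.png

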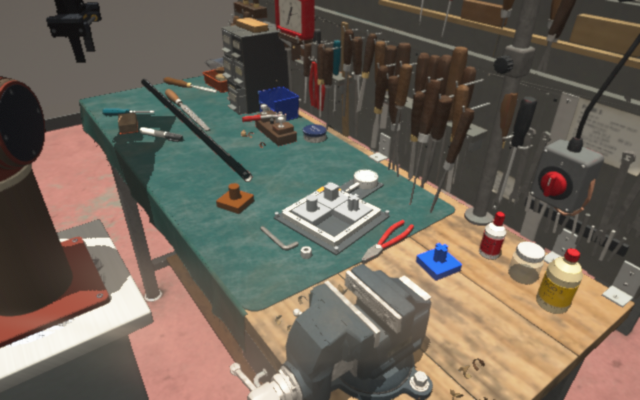

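The top picture shows the tray at about (298,183) px. The square boss is at (281,171) in the gauge corner, the cross at (307,165) far right, the round at (285,197) near left, and near right is empty at (313,191). The scene view agrees, and the brown and blue look-alikes stand apart.

```bash
cat > h.py <<'E'
import numpy as np, cv2
from scipy.spatial.transform import Rotation as Rn
def cloud(d,R,t):
    v,u=np.mgrid[0:400,0:640]; z=d["depth"].astype(float)
    c=np.stack([(u-d["cx"])/d["fx"]*z,(v-d["cy"])/d["fy"]*z,z],-1)
    P=(c-t)@R      # R^T (c-t)
    P[z==0]=np.nan
    return P
def wristRT(s,d):
    q=np.asarray(s["eef_rot"]); T=np.eye(4); T[:3,:3]=Rn.from_quat(q[[1,2,3,0]]).as_matrix(); T[:3,3]=s["ee_pos"]
    M=np.linalg.inv(T@d["hand_eye"]); return M[:3,:3],M[:3,3]
def blobs(mask,P,amin):
    n,l,st,ce=cv2.connectedComponentsWithStats(mask.astype(np.uint8))
    for i in range(1,n):
        if st[i,4]>=amin:
            q=P[l==i]; mm=(np.nanmin(q,0)+np.nanmax(q,0))/2
            rc=cv2.minAreaRect((q[:,:2]*1000).astype(np.float32))
            print(st[i,4],"px",np.round(ce[i]),"mean",np.round(np.nanmean(q,0)*1000,1),"rect",np.round(rc[0],1),np.round(rc[1],1),round(rc[2],1))
E
python3 - <<'E'
from h import *
d=np.load("top0.npz"); P=cloud(d,d["R"],d["t"])
roi=np.zeros((400,640),bool); roi[100:280,190:420]=1
z=P[...,2]
print("boss");blobs(roi&(z>.045)&(z<.06),P,8)
print("all>12mm");blobs(roi&(z>.012)&(z<.06),P,20)
E
```

```text
boss
58 px [412. 103.] mean [ 714.8 -385.1   53.2] rect [ 715.2 -385.3] [31.5 10. ] 74.2
47 px [400. 145.] mean [ 619.9 -354.4   46.5] rect [ 619.8 -353.1] [15.5 21.4] 86.1
81 px [306. 162.] mean [ 585.7 -146.2   53.5] rect [ 585.5 -146.4] [20.9 21.8] 60.4
131 px [278. 169.] mean [573.2 -86.3  53.4] rect [574.3 -85.9] [24.6 23.8] 11.3
100 px [284. 196.] mean [512.8 -98.4  53.5] rect [512.9 -98.4] [21.2 21.9] 2.6
103 px [219. 248.] mean [406.2  41.6  48.6] rect [406.3  42.1] [21.9 23. ] 31.5
all>12mm
24 px [319. 104.] mean [ 728.3 -179.4   31.5] rect [ 728.5 -180. ] [9.2 3.6] 24.8
172 px [410. 106.] mean [ 715.7 -383.7   36.7] rect [ 718.6 -385.2] [38.  16.5] 66.9
560 px [268. 123.] mean [689.3 -62.1  24.5] rect [676.3 -57.4] [55.6 97.6] 79.6
675 px [398. 150.] mean [ 617.7 -355.9   20.3] rect [ 619.8 -357.4] [60.3 60.9] 82.2
29 px [343. 150.] mean [ 622.1 -230.3   13.5] rect [ 622.3 -229.7] [34.4  8.5] 13.7
3448 px [292. 181.] mean [ 552.4 -114.1   25.1] rect [ 548.6 -119.8] [152.2 151.4] 11.5
106 px [415. 234.] mean [ 427.2 -380.9   17.9] rect [ 425.7 -379.4] [21.9 35.4] 85.6
50 px [329. 233.] mean [ 434.3 -192.    16.5] rect [ 434.7 -192.2] [17.6 19.6] 61.4
774 px [222. 249.] mean [405.9  40.3  23.3] rect [406.9  42.2] [60.7 60.5] 26.9
97 px [413. 271.] mean [ 347.7 -367.9   32.6] rect [ 344.7 -369.4] [18.5 59.4] 41.2
```

Call:
step_arm(motion=[[20,-49,2,0,0,-3.75,0],[20,-49,2,0,0,-3.75,0],[20,-49,2,0,0,-3.75,0],[20,-49,2,0,0,-3.75,0],[20,-49,2,0,0,-3.75,0],[20,-49,2,0,0,-3.75,0],[20,-49,2,0,0,-3.75,0],[20,-49,2,0,0,-3.75,0]], grip_force=40)

```text
time_s: 1.1
ee_pos: [0.433, 0.1686, 0.2384]
eef_rot: [-0.0, 0.469, 0.883, -0.0]
contact_force: [0.6, -0.2, 0.2]
finger_gap: 0.0869
gripper_force: 0.0
```

Call:
step_arm(motion=[[20,-49,2,0,0,-3.75,0],[20,-49,2,0,0,-3.75,0],[20,-49,2,0,0,-3.75,0],[19,-49,2,0,0,-3.75,0],[19,-49,2,0,0,-3.75,0],[19,-48,2,0,0,-3.75,0],[0,0,0,0,0,0,60],[0,0,0,0,0,0,110]])

```text
time_s: 2.1
ee_pos: [0.5493, -0.1224, 0.2498]
eef_rot: [-0.001, 0.632, 0.775, -0.0]
contact_force: [0.8, 0.0, 0.2]
finger_gap: 0.0747
gripper_force: 0.0
```

Run:
```python
from h import *
from cell import status, viewer
s=status.state(); d=viewer.snapshot("wrist"); cv2.imwrite("pics/w0.png",d["color"])
print({k:np.round(s[k],4).tolist() for k in("time_s","joint_pos","ee_pos","eef_rot","contact_force","finger_gap")})
R,t=wristRT(s,d); P=cloud(d,R,t); np.save("Pw0.npy",P); z=P[...,2]; near=abs(P[...,0]-.55)<.14
near&=abs(P[...,1]+.12)<.13
print("boss");blobs(near&(z>.045)&(z<.06),P,100)
print("plates");blobs(near&(z>.021)&(z<.026),P,300)
print("rails");blobs(near&(z>.016)&(z<.0205),P,300)
print("base");blobs(near&(z>.003)&(z<.030),P,300)
```

```text
{'time_s': 2.1, 'joint_pos': [-0.3596, 0.0562, 1.6569, 0.0004, 1.4302, -0.5622], 'ee_pos': [0.5493, -0.1224, 0.2498], 'eef_rot': [-0.0009, 0.632, 0.775, -0.0001], 'contact_force': [0.768, 0.0226, 0.1764], 'finger_gap': 0.0747}
boss
450 px [293. 141.] mean [514.5 -97.9  53.4] rect [514.4 -98.4] [23.1 22.9] 27.2
581 px [354. 140.] mean [574.2 -85.5  53.4] rect [574.6 -85.7] [24.  23.2] 11.0
353 px [352. 198.] mean [ 586.5 -145.4   52.9] rect [ 587.1 -146.2] [22.  21.7] 57.0
plates
2568 px [295. 136.] mean [514.5 -97.1  23.7] rect [514.2 -98.8] [59.5 59.8] 11.6
2414 px [351. 136.] mean [574.  -84.8  23.6] rect [574.8 -86.3] [60.  59.7] 11.6
642 px [453. 133.] mean [680.6 -59.8  24.9] rect [679.1 -60.4] [21.8 54.1] 0.0
2214 px [350. 190.] mean [ 586.1 -144.5   23.7] rect [ 587.3 -146.4] [60.  59.7] 11.7
rails
3979 px [318. 157.] mean [ 544.  -118.2   19.2] rect [ 549.2 -120.3] [151.7 150.2] 11.6
300 px [424. 134.] mean [652.3 -67.3  18.5] rect [659.8 -65.3] [70.4 24.6] 32.8
base
25086 px [338. 152.] mean [ 564.8 -108.3   14.7] rect [ 583.5 -116.1] [243.3 176.1] 11.6
529 px [206. 145.] mean [ 417.  -129.8    8. ] rect [ 424.5 -116.9] [29.3 87.9] 0.6
603 px [354. 259.] mean [ 613.  -233.9    9.9] rect [ 611.  -235.2] [95.7 13.4] 15.3
```

View pics/w0.png

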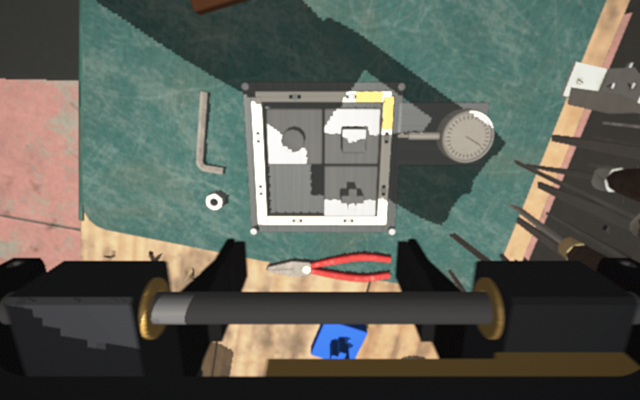

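The wrist view (yaw 11.6°) shows the round boss at (293,141) px, square (354,140) and cross (352,198), with the empty place at (295,190). I'll grasp the cross with the fingers closing along the slide axis, biased 2 mm toward the empty side.

Call:
step_arm(motion=[[36,-24,0,0,0,0,115],[0,0,-45,0,0,0,115],[0,0,-45,0,0,0,115],[0,0,-45,0,0,0,115],[0,0,-40,0,0,0,115],[0,0,-28,0,0,0,115],[0,0,-13,0,0,0,115],[0,0,-5,0,0,0,115]], grip_force=10)

```text
time_s: 3.15
ee_pos: [0.5858, -0.1458, 0.0295]
eef_rot: [-0.0, 0.631, 0.775, -0.0]
contact_force: [-0.6, -0.9, 0.4]
finger_gap: 0.0476
gripper_force: 0.0
```

Call:
step_arm(motion=[[0,0,0,0,0,0,140],[0,0,0,0,0,0,160],[0,0,0,0,0,0,180],[0,0,0,0,0,0,200],[0,0,0,0,0,0,210],[0,0,0,0,0,0,210]])

```text
time_s: 3.9
ee_pos: [0.5864, -0.1469, 0.0302]
eef_rot: [0.001, 0.632, 0.775, 0.0]
contact_force: [0.3, -0.2, 4.9]
finger_gap: 0.0237
gripper_force: 10.0
```

Call:
step_arm(motion=[[0,0,0,0,0,0,210],[0,0,0,0,0,0,210],[-9,-1.85,0,0,0,0,210],[-9,-1.85,0,0,0,0,210],[-9,-1.85,0,0,0,0,210],[-9,-1.85,0,0,0,0,210],[-9,-1.85,0,0,0,0,210],[-8,-1.64,0,0,0,0,210]], grip_force=40)

```text
time_s: 4.9
ee_pos: [0.533, -0.158, 0.0302]
eef_rot: [0.001, 0.632, 0.775, 0.0]
contact_force: [2.9, 0.7, 5.6]
finger_gap: 0.0235
gripper_force: 40.0
```

Call:
step_arm(motion=[[-1,-0.2,0,0,0,0,210],[-1,-0.2,0,0,0,0,210],[-1,-0.2,0,0,0,0,210]])

```text
time_s: 5.28
ee_pos: [0.5303, -0.1586, 0.0302]
eef_rot: [0.001, 0.632, 0.775, 0.0]
contact_force: [2.5, 0.8, 5.8]
finger_gap: 0.0238
gripper_force: 40.0
```

Call:
step_arm(motion=[[-1,-0.2,0,0,0,0,210],[-1,-0.2,0,0,0,0,210],[-0.5,-0.1,0,0,0,0,210],[-0.5,-0.1,0,0,0,0,210]])

```text
time_s: 5.78
ee_pos: [0.5274, -0.1592, 0.0302]
eef_rot: [0.001, 0.632, 0.775, 0.0]
contact_force: [1.6, 0.8, 5.6]
finger_gap: 0.0235
gripper_force: 40.0
```

Call:
step_arm(motion=[[-0.5,-0.1,0,0,0,0,210],[-0.5,-0.1,0,0,0,0,210]])

```text
time_s: 6.02
ee_pos: [0.5263, -0.1593, 0.0302]
eef_rot: [0.001, 0.632, 0.775, 0.0]
contact_force: [2.2, -0.4, 5.5]
finger_gap: 0.0235
gripper_force: 40.0
```

Call:
step_arm(motion=[[-0.5,-0.1,0,0,0,0,210],[-0.5,-0.1,0,0,0,0,210]])

```text
time_s: 6.28
ee_pos: [0.5253, -0.1596, 0.0302]
eef_rot: [0.001, 0.632, 0.775, 0.0]
contact_force: [2.3, -0.0, 6.0]
finger_gap: 0.0237
gripper_force: 40.0
```

Call:
step_arm(motion=[[-0.5,-0.1,0,0,0,0,210],[-0.5,-0.1,0,0,0,0,210]])

```text
time_s: 6.52
ee_pos: [0.5243, -0.1598, 0.0302]
eef_rot: [0.001, 0.632, 0.775, 0.0]
contact_force: [1.7, -0.2, 5.3]
finger_gap: 0.0235
gripper_force: 40.0
```

Call:
step_arm(motion=[[-0.5,-0.1,0,0,0,0,210],[-0.5,-0.1,0,0,0,0,210]])

```text
time_s: 6.78
ee_pos: [0.5234, -0.1599, 0.0302]
eef_rot: [0.001, 0.632, 0.775, 0.0]
contact_force: [3.0, 1.2, 5.3]
finger_gap: 0.0235
gripper_force: 40.0
```

Call:
step_arm(motion=[[-0.5,-0.1,0,0,0,0,210],[-0.3,-0.06,0,0,0,0,210]])

```text
time_s: 7.02
ee_pos: [0.5225, -0.1601, 0.0302]
eef_rot: [0.001, 0.632, 0.775, 0.0]
contact_force: [2.0, 0.2, 4.7]
finger_gap: 0.0232
gripper_force: 40.0
```

Call:
step_arm(motion=[[-0.5,-0.1,0,0,0,0,210],[-0.3,-0.06,0,0,0,0,210]])

```text
time_s: 7.28
ee_pos: [0.5222, -0.1602, 0.0302]
eef_rot: [0.001, 0.632, 0.775, 0.001]
contact_force: [5.5, 0.4, 3.8]
finger_gap: 0.0234
gripper_force: 40.0
```

Call:
step_arm(motion=[[-0.5,-0.1,0,0,0,0,210],[-0.3,-0.06,0,0,0,0,210]])

```text
time_s: 7.52
ee_pos: [0.5221, -0.1602, 0.0303]
eef_rot: [0.002, 0.632, 0.775, 0.001]
contact_force: [7.7, 1.5, 2.9]
finger_gap: 0.0235
gripper_force: 40.0
```

Contact: about 3 N per mm. Pressing on to about 13–14 N at the tool.

Call:
step_arm(motion=[[-0.5,-0.1,0,0,0,0,210],[-0.5,-0.1,0,0,0,0,210],[-0.5,-0.1,0,0,0,0,210]])

```text
time_s: 7.9
ee_pos: [0.522, -0.1603, 0.0305]
eef_rot: [0.003, 0.632, 0.775, 0.002]
contact_force: [13.3, 3.7, -0.6]
finger_gap: 0.0236
gripper_force: 40.0
```

Call:
step_arm(motion=[[0,0,0,0,0,0,210],[0,0,0,0,0,0,210],[0,0,0,0,0,0,210]])

```text
time_s: 8.28
ee_pos: [0.522, -0.1603, 0.0305]
eef_rot: [0.003, 0.632, 0.775, 0.002]
contact_force: [13.2, 3.4, 0.1]
finger_gap: 0.0234
gripper_force: 40.0
```

Call:
step_arm(motion=[[1,0.2,0,0,0,0,210],[1,0.2,0,0,0,0,210],[1,0.2,0,0,0,0,210],[0.4,0.1,0,0,0,0,210],[0,0,0,0,0,0,210]])

```text
time_s: 8.9
ee_pos: [0.5222, -0.1602, 0.0302]
eef_rot: [0.0, 0.632, 0.775, -0.0]
contact_force: [-0.5, -1.4, 8.5]
finger_gap: 0.0234
gripper_force: 40.0
```

Call:
step_arm(motion=[[0,0,0,0,0,0,180],[0,0,0,0,0,0,140],[0,0,0,0,0,0,115],[0,0,5,0,0,0,115],[0,0,25,0,0,0,115],[0,0,35,0,0,0,115],[0,0,10,0,0,-10,115],[0,0,0,0,0,-10,115]])

```text
time_s: 9.9
ee_pos: [0.5233, -0.1601, 0.1064]
eef_rot: [0.001, 0.759, 0.651, 0.001]
contact_force: [0.4, -1.0, -0.3]
finger_gap: 0.0477
gripper_force: 0.0
```

Call:
step_arm(motion=[[8,10,0,0,0,-10,115],[8,10,0,0,0,-10,115],[8,10,0,0,0,-10,115],[8,10,0,0,0,-10,115],[8,10,0,0,0,-10,115],[8,10,0,0,0,-10,115],[5,12,0,0,0,-10,115],[0,0,0,0,0,0,115]])

```text
time_s: 10.9
ee_pos: [0.5754, -0.0871, 0.1046]
eef_rot: [-0.0, 0.995, 0.103, -0.0]
contact_force: [0.2, -0.6, 0.1]
finger_gap: 0.0478
gripper_force: 0.0
```

Run:
```python
from h import *
from cell import status, viewer
s=status.state(); print(np.round(s["ee_pos"],4),np.round(s["eef_rot"],4),np.round(s["joint_pos"],2))
d=viewer.snapshot("top"); P=cloud(d,d["R"],d["t"]); z=P[...,2]
m=(abs(P[...,0]-.55)<.09)&(abs(P[...,1]+.12)<.09)
blobs(m&(z>.049)&(z<.06),P,20)
```

```text
[ 0.5754 -0.0871  0.1046] [-1.000e-04  9.947e-01  1.026e-01 -1.000e-04] [-0.29  0.23  1.75  0.    1.16  1.08]
74 px [279. 170.] mean [570.1 -88.9  53.3] rect [571.  -86.9] [17.9 22.9] 11.3
80 px [313. 191.] mean [ 520.8 -159.7   53.9] rect [ 521.3 -159.8] [20.3 21.9] 53.2
95 px [284. 196.] mean [513.2 -98.4  54. ] rect [512.7 -98.2] [21.8 21.2] 89.7
```

Call:
step_arm(motion=[[0,-0.8,-30,0,0,0,115],[0,0,-28,0,0,0,115],[0,0,-12,0,0,0,115],[0,0,-5,0,0,0,140],[0,0,0,0,0,0,160],[0,0,0,0,0,0,180],[0,0,0,0,0,0,200],[0,0,0,0,0,0,210]], grip_force=10)

```text
time_s: 11.95
ee_pos: [0.5761, -0.0885, 0.0305]
eef_rot: [0.0, 0.995, 0.101, 0.001]
contact_force: [-1.3, 3.2, 4.2]
finger_gap: 0.0239
gripper_force: 10.0
```

Call:
step_arm(motion=[[0,0,0,0,0,0,210],[0,0,0,0,0,0,210]])

```text
time_s: 12.2
ee_pos: [0.5761, -0.0885, 0.0306]
eef_rot: [0.0, 0.995, 0.101, 0.001]
contact_force: [-0.5, 2.0, 6.5]
finger_gap: 0.0241
gripper_force: 10.0
```

Call:
step_arm(motion=[[0,0,0,0,0,0,210],[0,0,0,0,0,0,210],[1.84,-9,0,0,0,0,210],[1.84,-9,0,0,0,0,210],[1.84,-9,0,0,0,0,210],[1.84,-9,0,0,0,0,210],[1.84,-9,0,0,0,0,210],[1.84,-9,0,0,0,0,210]], grip_force=40)

```text
time_s: 13.2
ee_pos: [0.5872, -0.1427, 0.0305]
eef_rot: [0.0, 0.995, 0.101, 0.001]
contact_force: [-0.6, 2.9, 6.2]
finger_gap: 0.0237
gripper_force: 40.0
```

Call:
step_arm(motion=[[0.2,-1,0,0,0,0,210],[0.2,-1,0,0,0,0,210],[0.1,-0.5,0,0,0,0,210]])

```text
time_s: 13.58
ee_pos: [0.5876, -0.1448, 0.0305]
eef_rot: [0.0, 0.995, 0.101, 0.001]
contact_force: [0.5, 1.9, 6.5]
finger_gap: 0.0236
gripper_force: 40.0
```

Call:
step_arm(motion=[[0.1,-0.5,0,0,0,0,210],[0.1,-0.5,0,0,0,0,210]])

```text
time_s: 13.82
ee_pos: [0.5879, -0.1457, 0.0305]
eef_rot: [0.0, 0.995, 0.101, 0.001]
contact_force: [0.0, 2.9, 6.2]
finger_gap: 0.0237
gripper_force: 40.0
```

Call:
step_arm(motion=[[0.1,-0.5,0,0,0,0,210],[0.1,-0.5,0,0,0,0,210],[0.1,-0.5,0,0,0,0,210]])

```text
time_s: 14.2
ee_pos: [0.5882, -0.1472, 0.0305]
eef_rot: [0.0, 0.995, 0.101, 0.001]
contact_force: [-0.6, 2.1, 6.4]
finger_gap: 0.0236
gripper_force: 40.0
```

Call:
step_arm(motion=[[0.1,-0.5,0,0,0,0,210],[0.1,-0.5,0,0,0,0,210],[0.1,-0.5,0,0,0,0,210]])

```text
time_s: 14.58
ee_pos: [0.5883, -0.1478, 0.0306]
eef_rot: [-0.001, 0.995, 0.101, 0.001]
contact_force: [-0.8, 6.6, 8.8]
finger_gap: 0.0236
gripper_force: 40.0
```

Call:
step_arm(motion=[[0.1,-0.5,0,0,0,0,210],[0.1,-0.5,0,0,0,0,210]])

```text
time_s: 14.82
ee_pos: [0.5883, -0.1478, 0.0306]
eef_rot: [-0.001, 0.995, 0.101, 0.0]
contact_force: [-2.8, 9.9, 11.6]
finger_gap: 0.0239
gripper_force: 40.0
```

Call:
step_arm(motion=[[0.1,-0.5,0,0,0,0,210],[0.1,-0.6,0,0,0,0,210],[0,0,0,0,0,0,210],[0,0,0,0,0,0,210]])

```text
time_s: 15.32
ee_pos: [0.5883, -0.1479, 0.0306]
eef_rot: [-0.002, 0.995, 0.101, 0.0]
contact_force: [-2.4, 11.6, 11.4]
finger_gap: 0.0235
gripper_force: 40.0
```

Call:
step_arm(motion=[[0.1,-0.5,0,0,0,0,210],[0.1,-0.4,0,0,0,0,210],[0,0,0,0,0,0,210],[0,0,0,0,0,0,210]])

```text
time_s: 15.82
ee_pos: [0.5883, -0.1479, 0.0307]
eef_rot: [-0.003, 0.995, 0.101, -0.0]
contact_force: [-3.8, 15.1, 12.9]
finger_gap: 0.0235
gripper_force: 40.0
```

Call:
step_arm(motion=[[-0.2,1,0,0,0,0,210],[-0.2,1,0,0,0,0,210],[-0.2,1,0,0,0,0,210],[-0.1,0.6,0,0,0,0,210],[0,0,0,0,0,0,210]])

```text
time_s: 16.45
ee_pos: [0.5883, -0.1477, 0.0305]
eef_rot: [-0.0, 0.995, 0.101, 0.001]
contact_force: [-1.0, 3.2, 7.2]
finger_gap: 0.0237
gripper_force: 40.0
```

Call:
step_arm(motion=[[0,0,0,0,0,0,180],[0,0,0,0,0,0,140],[0,0,0,0,0,0,115],[0,0,5,0,0,0,115],[0,0,25,0,0,0,115],[0,0,35,0,0,0,115],[0,0,10,0,0,10,115],[0,0,0,0,0,10,115]])

```text
time_s: 17.45
ee_pos: [0.5888, -0.1489, 0.1067]
eef_rot: [0.001, 0.961, 0.275, 0.001]
contact_force: [-0.3, 0.8, -0.3]
finger_gap: 0.0479
gripper_force: 0.0
```

Call:
step_arm(motion=[[-10,7,0,0,0,10,115],[-10,7,0,0,0,10,115],[-10,7,0,0,0,10,115],[-10,7,0,0,0,10,115],[-10,7,0,0,0,10,115],[-10,7,0,0,0,10,115],[-12,7.5,0,0,0,10,115],[0,0,0,0,0,0,115]])

```text
time_s: 18.45
ee_pos: [0.5152, -0.0986, 0.1047]
eef_rot: [-0.0, 0.632, 0.775, -0.0]
contact_force: [0.3, 0.3, 0.3]
finger_gap: 0.0478
gripper_force: 0.0
```

Run:
```python
from h import *
from cell import status, viewer
s=status.state(); print(np.round(s["ee_pos"],4),np.round(s["eef_rot"],4),np.round(s["joint_pos"],2))
d=viewer.snapshot("top"); P=cloud(d,d["R"],d["t"]); z=P[...,2]
m=(abs(P[...,0]-.55)<.09)&(abs(P[...,1]+.12)<.09)
blobs(m&(z>.049)&(z<.06),P,20)
```

```text
[ 0.5152 -0.0986  0.1047] [-0.      0.6324  0.7746 -0.    ] [-0.34  0.1   1.9   0.    1.15 -0.54]
60 px [309. 163.] mean [ 584.4 -153.2   53.3] rect [ 584.5 -154.9] [14.5 29.8] 65.9
80 px [313. 191.] mean [ 520.8 -159.7   53.9] rect [ 521.1 -159.8] [20.5 22. ] 50.7
```

Call:
step_arm(motion=[[1.2,0.4,-30,0,0,0,115],[0,0,-28,0,0,0,115],[0,0,-12,0,0,0,115],[0,0,-5,0,0,0,140],[0,0,0,0,0,0,160],[0,0,0,0,0,0,180],[0,0,0,0,0,0,200],[0,0,0,0,0,0,210]], grip_force=10)

```text
time_s: 19.5
ee_pos: [0.5173, -0.0987, 0.0303]
eef_rot: [0.001, 0.632, 0.775, 0.0]
contact_force: [-1.3, 0.0, 5.2]
finger_gap: 0.0236
gripper_force: 10.0
```

Call:
step_arm(motion=[[0,0,0,0,0,0,210],[0,0,0,0,0,0,210]])

```text
time_s: 19.75
ee_pos: [0.5173, -0.0987, 0.0304]
eef_rot: [0.001, 0.632, 0.775, 0.0]
contact_force: [-2.4, -0.7, 6.2]
finger_gap: 0.0232
gripper_force: 10.0
```

Call:
step_arm(motion=[[0,0,0,0,0,0,210],[0,0,0,0,0,0,210],[9,1.85,0,0,0,0,210],[9,1.85,0,0,0,0,210],[9,1.85,0,0,0,0,210],[9,1.85,0,0,0,0,210],[9,1.85,0,0,0,0,210],[9,1.85,0,0,0,0,210]], grip_force=40)

```text
time_s: 20.75
ee_pos: [0.5715, -0.0876, 0.0304]
eef_rot: [0.0, 0.632, 0.775, 0.0]
contact_force: [-2.1, -0.6, 6.6]
finger_gap: 0.0229
gripper_force: 40.0
```

Call:
step_arm(motion=[[1,0.2,0,0,0,0,210],[1,0.2,0,0,0,0,210],[0.5,0.1,0,0,0,0,210]])

```text
time_s: 21.12
ee_pos: [0.5736, -0.0872, 0.0304]
eef_rot: [0.0, 0.632, 0.775, 0.0]
contact_force: [-2.8, -0.5, 7.0]
finger_gap: 0.023
gripper_force: 40.0
```

Call:
step_arm(motion=[[0.5,0.1,0,0,0,0,210],[0.5,0.1,0,0,0,0,210]])

```text
time_s: 21.38
ee_pos: [0.5745, -0.087, 0.0304]
eef_rot: [0.0, 0.632, 0.775, 0.0]
contact_force: [-3.0, -0.6, 6.8]
finger_gap: 0.0228
gripper_force: 40.0
```

Call:
step_arm(motion=[[0.5,0.1,0,0,0,0,210],[0.5,0.1,0,0,0,0,210]])

```text
time_s: 21.62
ee_pos: [0.5755, -0.0868, 0.0304]
eef_rot: [0.0, 0.632, 0.775, 0.0]
contact_force: [-2.8, -1.2, 6.7]
finger_gap: 0.0229
gripper_force: 40.0
```

Call:
step_arm(motion=[[0.5,0.1,0,0,0,0,210],[0.5,0.1,0,0,0,0,210],[0.5,0.1,0,0,0,0,210]])

```text
time_s: 22.0
ee_pos: [0.577, -0.0865, 0.0304]
eef_rot: [0.0, 0.632, 0.775, 0.0]
contact_force: [-3.0, -0.6, 7.7]
finger_gap: 0.023
gripper_force: 40.0
```

Call:
step_arm(motion=[[0.5,0.1,0,0,0,0,210],[0.5,0.1,0,0,0,0,210],[0.5,0.1,0,0,0,0,210]])

```text
time_s: 22.38
ee_pos: [0.578, -0.0863, 0.0303]
eef_rot: [-0.0, 0.632, 0.775, -0.0]
contact_force: [-5.4, -0.5, 8.3]
finger_gap: 0.023
gripper_force: 40.0
```

Call:
step_arm(motion=[[0.5,0.1,0,0,0,0,210],[0.5,0.1,0,0,0,0,210],[0.5,0.1,0,0,0,0,210],[0.3,0.06,0,0,0,0,210]])

```text
time_s: 22.88
ee_pos: [0.5781, -0.0863, 0.0304]
eef_rot: [-0.001, 0.632, 0.775, -0.002]
contact_force: [-12.1, -2.9, 14.4]
finger_gap: 0.0231
gripper_force: 40.0
```

Call:
step_arm(motion=[[0.4,0.1,0,0,0,0,210],[0.4,0.1,0,0,0,0,210],[0,0,0,0,0,0,210],[0,0,0,0,0,0,210],[0,0,0,0,0,0,210]])

```text
time_s: 23.5
ee_pos: [0.5782, -0.0863, 0.0304]
eef_rot: [-0.002, 0.632, 0.775, -0.002]
contact_force: [-14.6, -2.4, 16.1]
finger_gap: 0.023
gripper_force: 40.0
```

Call:
step_arm(motion=[[-1,-0.2,0,0,0,0,210],[-1,-0.2,0,0,0,0,210],[-1,-0.2,0,0,0,0,210],[-0.4,-0.1,0,0,0,0,210],[0,0,0,0,0,0,210]])

```text
time_s: 24.12
ee_pos: [0.578, -0.0863, 0.0304]
eef_rot: [0.001, 0.632, 0.775, 0.0]
contact_force: [-0.8, -0.7, 6.4]
finger_gap: 0.0229
gripper_force: 40.0
```

Call:
step_arm(motion=[[0,0,0,0,0,0,180],[0,0,0,0,0,0,140],[0,0,0,0,0,0,115],[0,0,5,0,0,0,115],[0,0,25,0,0,0,115],[0,0,45,0,0,0,115],[-30,40,45,0,0,0,115],[-30,40,20,0,0,0,115]])

```text
time_s: 25.12
ee_pos: [0.5206, -0.0087, 0.1696]
eef_rot: [0.002, 0.633, 0.775, 0.001]
contact_force: [0.6, 1.1, 0.2]
finger_gap: 0.0476
gripper_force: 0.0
```

Call:
step_arm(motion=[[-30,50,20,0,0,0,115],[-30,50,20,0,0,0,115],[0,50,0,0,0,0,115],[0,0,0,0,0,0,115]])

```text
time_s: 25.62
ee_pos: [0.4592, 0.144, 0.2073]
eef_rot: [0.0, 0.63, 0.777, 0.001]
contact_force: [-0.2, -0.3, -0.3]
finger_gap: 0.0475
gripper_force: 0.0
```

Run:
```python
from h import *
from cell import status, viewer
s=status.state(); print(s["time_s"],np.round(s["ee_pos"],4))
d=viewer.snapshot("top"); P=cloud(d,d["R"],d["t"]); z=P[...,2]
m=(abs(P[...,0]-.55)<.09)&(abs(P[...,1]+.12)<.09)
blobs(m&(z>.049)&(z<.06),P,20); blobs(m&(z>.0215)&(z<.026),P,100)
cv2.imwrite("pics/end.png",cv2.resize(d["color"][110:260,220:380],None,fx=3,fy=3))
```

```text
25.625 [0.4592 0.144  0.2073]
124 px [306. 162.] mean [ 586.1 -147.6   53.9] rect [ 587.  -147.5] [25.  23.7] 12.3
95 px [278. 167.] mean [576.5 -85.6  53.6] rect [576.8 -85.2] [22.3 22.1] 59.4
78 px [313. 191.] mean [ 521.  -159.7   53.9] rect [ 521.3 -159.9] [20.4 21.7] 51.3
479 px [307. 166.] mean [ 585.3 -147.4   23.8] rect [ 590.7 -148.5] [67.6 63.5] 12.6
522 px [278. 170.] mean [577.3 -84.   23.8] rect [580.9 -78.8] [70.8 71.1] 12.3
531 px [313. 194.] mean [ 520.  -160.    23.9] rect [ 520.2 -159.9] [62.  59.7] 11.2
```

View pics/end.png

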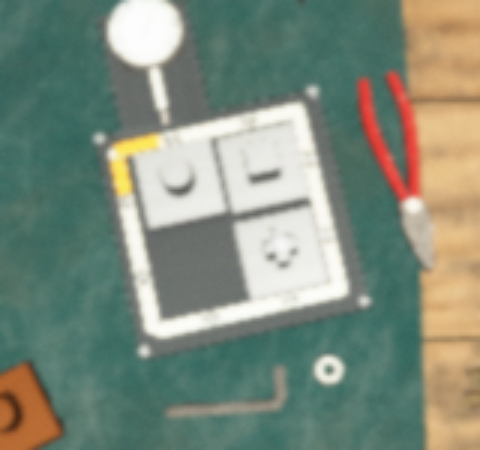

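The final view shows the round block in the brass corner (178,170), the square far right (265,160) and the cross near right (280,245). The tools are untouched.

```bash
python3 -c "
from cell import ticket
print(ticket.close_job())"
```

```text
the job is handed in; nothing more can be done
None
```

I slid the cross, square and round blocks in that order, each one place, and pressed each against its rail with about 14–16 N at the tool. The round block now stands in the gauge corner, and the job was handed in at about 26 s without a verdict being shown.

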